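# Face up a row of cans with a straightedge

### The job

The four cans under the wire rack stand at odd depths. Take the straightedge from its cork mat by the handle and, leaning the hand back so that it passes under the shelf, push the cans with its long side until they stand in a straight row snug against the rear stop; lean on the row with about 10 newtons more than it takes to slide the cans and never more than 25 in all, so that all of it beds home. Then draw back and put the straightedge down flat on the middle of its mat, lengthwise as it was; push the cans with the straightedge only, never with the hand, keep them upright, and leave the other goods alone.

Things in the scene. Friction and masses are not known exactly. Their poses are not given: they have to be found in the camera images.
- rack: low grey steel rack, fixed, open in front and behind; the cans stand on the table inside it. Origin: on the table under the middle of the front face of its rear stop, a steel bar 40 mm high, 430 mm long; that face is the plane x = 0. x points to the rack's back (away from the robot), y along the stop, z up. Posts 18 mm square at x = -106 and +55 mm, y = +-210 mm
- beam (a point): middle of the lower front edge of the rack's front beam, 115 mm in front of the stop face and 220 mm above the table; the wire shelf (top 250 mm) runs from here back to 64 mm behind the stop face. An upright hand cannot follow the straightedge in under the beam; one leaning back 28 to 40 degrees towards the open front can. Axes as the rack's
- straightedge: aluminium box section 60 (x) by 300 (y) by 40 mm high, 0.36 to 0.54 kg, with an upright wooden handle block on its middle. Origin: centre of its underside, y along its length, z up. The same either way round: both long sides are straight working faces, 30 mm from the centre line. At the start it stands flat on the mat, lengthwise
- handle (a point): good grasp point in the straightedge's handle, 76 mm above its underside. The handle is 32 (x) by 34 mm (y), from 40 to 102 mm above the underside; gripped across its y faces, the hand can lean about y; a hard push (20 N) can make it pivot in the jaws, so grip firmly. Axes as the straightedge's
- mat: brown cork mat fixed to the table, left or right of the rack, 130 mm (x) by 360 mm (y), 5 mm thick, the straightedge's place. Origin: centre of its underside, y along its length
- can1: food can, steel with a paper band, 66 mm diameter, 100 mm high, 0.28 to 0.48 kg; sliding all four takes 5 to 12 N (can 1 of the row, counted along the rack's +y, about 76 mm apart), standing on the table 15 to 55 mm in front of the stop. Origin: centre of its underside. Touching the stop its centre is at x = -33 mm of the rack.
- can2: food can, steel with a paper band, 66 mm diameter, 100 mm high, 0.28 to 0.48 kg; sliding all four takes 5 to 12 N (can 2 of the row, counted along the rack's +y, about 76 mm apart), standing on the table 15 to 55 mm in front of the stop. Origin: centre of its underside. Touching the stop its centre is at x = -33 mm of the rack.
- can3: food can, steel with a paper band, 66 mm diameter, 100 mm high, 0.28 to 0.48 kg; sliding all four takes 5 to 12 N (can 3 of the row, counted along the rack's +y, about 76 mm apart), standing on the table 15 to 55 mm in front of the stop. Origin: centre of its underside. Touching the stop its centre is at x = -33 mm of the rack.
- can4: food can, steel with a paper band, 66 mm diameter, 100 mm high, 0.28 to 0.48 kg; sliding all four takes 5 to 12 N (can 4 of the row, counted along the rack's +y, about 76 mm apart), standing on the table 15 to 55 mm in front of the stop. Origin: centre of its underside. Touching the stop its centre is at x = -33 mm of the rack.
- jar: jar 60 mm across, 85 mm high, on the table in front of the rack on the left (leave alone). Origin: centre of its underside.
- smalljar: jar 52 mm across, 75 mm high, on the table in front of the rack on the right (leave alone). Origin: centre of its underside.
- bottle: bottle 52 mm across, 160 mm high, behind the rack's stop (leave alone). Origin: centre of its underside.
- carton: cardboard carton 50 x 70 x 130 mm, behind the rack's stop (leave alone). Origin: centre of its underside.
- traycan: larger can, 74 mm across and 110 mm high, in a 50 mm high cardboard tray on the other side of the rack from the mat (leave alone). Origin: centre of its underside.
There are look-alikes about, which are no part of the job. Leave any green or turquoise look-alike of the can4 alone.

How it is judged:
On the way:
1. all four cans stand within 4 mm of the rear stop while the straightedge presses the row on the stop with at least 5 N in all (x of each of can1, can2, can3, can4 in the frame of rack above -0.037 m and contact force between rack and anything else above 5 N and (contact force between straightedge and can1 above 1 N or contact force between straightedge and can2 above 1 N or contact force between straightedge and can3 above 1 N or contact force between straightedge and can4 above 1 N)), for 0.2 s.
At the end, for the whole second after the job is handed in: All four cans stand upright and at rest with their backs within 4 mm of the rear stop; the straightedge lies released, flat and at rest on its mat, its centre within 45 mm across and 50 mm along the mat's centre and its length within 0.25 rad of the mat's (x of can1 in the frame of rack between -0.037 and -0.028 m and x of can2 in the frame of rack between -0.037 and -0.028 m and x of can3 in the frame of rack between -0.037 and -0.028 m and x of can4 in the frame of rack between -0.037 and -0.028 m and angle between each of can1, can2, can3, can4's own z axis and vertical below 0.1 rad and linear speed of each of can1, can2, can3, can4, straightedge below 0.02 m/s and x of straightedge in the frame of mat between -0.045 and 0.045 m and y of straightedge in the frame of mat between -0.05 and 0.05 m and height (world z) of straightedge below 0.009 m and angle between straightedge's own z axis and vertical below 0.05 rad and angle between the y axis of straightedge and the y axis of mat, either way round below 0.25 rad); the robot touches nothing.
It fails at once if rack pushed with more than 30 N (contact force between rack and anything else above 30 N).
It fails at once if a can touched by the hand or arm (over 3 N) (contact force between any of the fingers, the arm and can1 above 3 N or contact force between any of the fingers, the arm and can2 above 3 N or contact force between any of the fingers, the arm and can3 above 3 N or contact force between any of the fingers, the arm and can4 above 3 N).
It fails at once if a can tipped by more than 0.35 rad (angle between any of can1, can2, can3, can4's own z axis and vertical above 0.35 rad).
It fails at once if one of the other goods moved by more than 30 mm (distance of any of jar, smalljar, bottle, carton, traycan from where it was at the start of the episode above 0.03 m).
It also fails if it takes over 72 s, if anything falls off the work surface, if the arm or the gripper's body presses on something with over 40 N, if the wrist force passes 120 N, or if a joint passes its speed limit or range.

### The arm

A 6-joint arm with a two-finger parallel gripper is mounted at the origin on the work surface. World frame = base frame: x ahead of the robot, y to its left, z up, the work surface at z = 0. Lengths are in m, angles in rad, forces in N, time in s.
With the tool pointing down it reaches from about 0.325 to 0.9 m from the base axis. Payload 6.1 kg.
Tool frame: the origin (TCP) lies at the very end of the fingers, on their centre line; the grasp point (between the pads) lies 19 mm behind it; z points along the fingers, y is the direction in which the jaws open and shut (so a half turn about z gives the same grasp; the last joint's range is limited). The gripper opens to 87 mm and grips with 3 to 60 N. Pads are 19 mm wide; open, the fingers measure 117 mm over their backs; the gripper's body (75 mm by 190 mm) begins 51 mm behind the grasp point.
Start: joints at [-1.261, 0.22, 1.526, -0, 1.395, -0.126], TCP at [0.264, -0.567, 0.223] pointing down, gripper open.
Joint ranges: [-2.98, 2.98], [-0.91, 2.08], [0.09, 2.57], [-1.24, 4.39], [0.2, 2.65], [-2.68, 2.68]. Speed limits (rad/s): [2.57, 2.57, 3.01, 3.14, 3.14, 3.14].

### API

Orientations are given as a unit quaternion [w, x, y, z].
In Python, from rig import * gives the robot as it stands. The module is installed in compiled form; this text tells all that it offers.
- The arm moves only by the shell command python3 -m jog 'ROWS' [FORCE]. ROWS is text: rows parted by semicolons, each of 7 numbers parted by spaces: the opening, from 0 (shut) to 1 (fully open), then the shift along the world's x, y, z in units of 0.05 m (1.0 is 0.05 m), then the turn, a rotation vector about the world's x, y, z in units of 0.15 rad (1.0 is 0.15 rad). A call has 1 to 12 rows; each row shifts and turns the commanded pose from where the row before left it; what a row does not reach is not made up. A row lasts 1/8 s, in which the tool goes at most 62.5 mm and 10.7 degrees, less where a joint would pass 70% of its speed; a pose out of reach is approached as far as the arm can. A call with a number of a shift or a turn outside -1 to 1 is refused whole. A call with a gripper value outside its range is refused whole. The fingers move at their own pace and stop on an object; FORCE is the grip in N (left out, the last holds). Time passes only in rows, so rows that do not move let the fingers close. It gives the time, the measured TCP pose, the force and the opening at its end, in the units of the state.
- get_state(): the state, without advancing time (a new reading comes with each control period).
- read_camera(name): name is "scene" or "side" or "wrist"; returns the picture (400x640x3 uint8, red, green, blue); there is no depth.
- camera_model(name): a dict with "vertical_fov" (degrees; the focal length in pixels is half the picture's height over the tangent of half this angle, whatever the lens; pixels are square), "cx", "cy" (the principal point, pixels), "origin" and "attitude" of the camera in the world. Camera axes: x right, y up, looking along -z (the intrinsics and any distortion apply to the point x, -y, -z); pixel columns grow to the right and rows downward; lengths in m; the calibration is good to about 2 mm. A picture is of the moment at which its call begins: read the wrist's pose just before it. camera_model takes no time and is no camera call; for the wrist camera it gives the pose at the moment of the call.
- finish_job(): hands the job in, once; it reports no verdict.
Trained networks look in the newest picture that a camera, given by its name, has taken for a name from the list of things; names that differ only in an ending like _2 or _b are one class to them, and where a whole thing is asked for, a point or a joint stands for the part that bears it (a point fixed in the world has none). Each returns a list of dicts, best first, with "p" (0 to 1); they miss things now and then, are a little off and sometimes report something else, mostly with a low value. They report only what shows in the picture. A call takes as long as a camera call. They do not tell look-alikes from the thing itself.
- masks_of(camera, target): "pixels" (400x640 bool, what is visible of it) and "position" ([column, row] in pixels, amid what is visible of it).
- landmark_of(camera, target): "position" ([column, row] in pixels: a listed point, or the origin of a listed thing).
The state is a dict: "t": time; "joint_pos": joint angles; "dq": joint speeds; "tau": joint torques, N m; "tcp_pos": TCP position; "ee_rot": TCP orientation; "contact_force": force on the tool from outside, world axes, zero at the start; "wrist_torque": the same for the moment, N m; "opening": finger opening in m.
Only numpy, scipy, OpenCV 4.12 (cv2) and the standard library are available. Lean on these libraries where they do the work, as an engineer would, in place of code of your own. Each camera call takes 0.05 s, during which the arm holds its last target. There are 200 camera calls.

## Working session

There is one attempt and no reset: what is moved stays moved. The work goes in short steps, Python scripts to look and compute and a shell command to move; the robot and the scene stay as the last step left them, time stands still between calls to the robot, and variables do not carry over. Pictures are saved under pics/ and viewed, about 8 in all and at most 12, crops included, and the job is handed in when it is done.

```bash
mkdir -p pics; cat > h.py <<'E'
from rig import *
import numpy as np, cv2
from scipy.spatial.transform import Rotation as R
def Rm(a):
    a=np.array(a,float)
    return a if a.shape==(3,3) else R.from_quat(np.r_[a[1:],a[0]]).as_matrix()
def ray(c,px):
    m=camera_model(c); f=200/np.tan(np.radians(m["vertical_fov"])/2)
    d=np.array([(px[0]-m["cx"])/f,-(px[1]-m["cy"])/f,-1.])
    return np.array(m["origin"],float),Rm(m["attitude"])@d
def onz(c,px,z):
    o,d=ray(c,px); return o+d*(z-o[2])/d[2]
def proj(c,P):
    m=camera_model(c); f=200/np.tan(np.radians(m["vertical_fov"])/2)
    p=Rm(m["attitude"]).T@(np.array(P)-m["origin"]); return np.array([m["cx"]+f*p[0]/-p[2],m["cy"]-f*p[1]/-p[2]])
E
python3 - <<'E'
from h import *
for c in ("scene","side"):
    print(camera_model(c))
    cv2.imwrite(f"pics/{c}0.png",read_camera(c)[:,:,::-1])
    for t,z in dict(rack=0,beam=.22,straightedge=.005,handle=.081,mat=0,can1=0,jar=0,smalljar=0,bottle=0,carton=0,traycan=0).items():
        for r in landmark_of(c,t)[:6]:
            print(c,t,round(r["p"],2),np.round(r["position"]),np.round(onz(c,r["position"],z),3))
print({k:np.round(v,3) for k,v in get_state().items()})
E
```

```text
{'vertical_fov': 48.47822285279623, 'cx': 319.8470835313894, 'cy': 192.97270862252128, 'origin': array([1.10723488, 0.55268959, 1.23033269]), 'attitude': array([0.33477107, 0.1035839 , 0.27793839, 0.89439866])}
scene rack 0.96 [307. 243.] [ 0.708  0.03  -0.   ]
scene beam 0.81 [342. 189.] [0.597 0.058 0.22 ]
scene straightedge 0.63 [437. 270.] [0.476 0.357 0.005]
scene handle 0.77 [446. 260.] [0.47  0.364 0.081]
scene mat 0.93 [438. 276.] [0.484 0.37  0.   ]
scene can1 0.96 [371. 183.] [ 0.395 -0.002  0.   ]
scene can1 0.82 [397. 204.] [0.392 0.115 0.   ]
scene can1 0.8 [301. 209.] [ 0.642 -0.078  0.   ]
scene can1 0.79 [344. 171.] [ 0.43  -0.101  0.   ]
scene can1 0.74 [279. 281.] [0.851 0.074 0.   ]
scene can1 0.68 [328. 239.] [0.649 0.064 0.   ]
scene jar 0.57 [408. 230.] [0.437 0.207 0.   ]
scene smalljar 0.78 [321. 157.] [ 0.447 -0.201  0.   ]
scene smalljar 0.25 [436. 270.] [0.474 0.356 0.   ]
scene bottle 0.8 [323. 292.] [0.776 0.184 0.   ]
scene carton 0.6 [272. 220.] [ 0.737 -0.109  0.   ]
scene traycan 0.94 [262. 142.] [ 0.563 -0.394  0.   ]
scene traycan 0.32 [323. 295.] [
[... 1001 characters left out ...]
0.195  0.   ]
side smalljar 0.5 [331. 223.] [ 0.641 -0.067  0.   ]
side bottle 0.64 [229. 248.] [0.787 0.19  0.   ]
side carton 0.95 [316. 199.] [ 0.74  -0.114  0.   ]
side traycan 0.9 [416. 177.] [ 0.571 -0.405  0.   ]
{'t': np.float64(1.2), 'joint_pos': array([-1.261,  0.22 ,  1.526,  0.   ,  1.395, -0.126]), 'dq': array([ 0.   , -0.001,  0.001, -0.   , -0.001,  0.001]), 'tau': array([-2.0000e-03, -4.9457e+01, -3.8771e+01,  7.0000e-02,  4.7000e-02,
       -0.0000e+00]), 'tcp_pos': array([ 0.264, -0.567,  0.223]), 'ee_rot': array([-0.   ,  0.976,  0.216, -0.   ]), 'contact_force': array([ 0.195, -0.741, -0.31 ]), 'wrist_torque': array([ 0.021, -0.026,  0.029]), 'opening': np.float64(0.087)}
```

View pics/scene0.png

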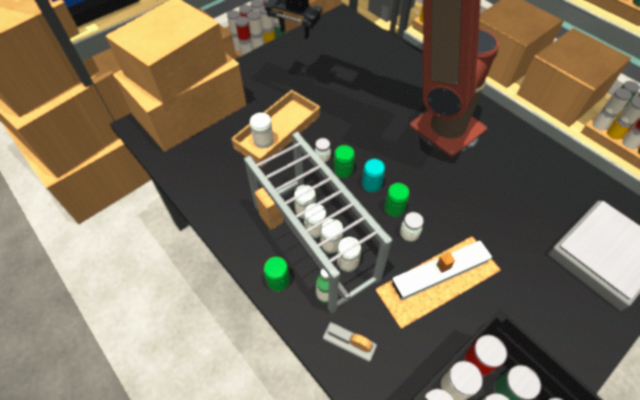

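View pics/side0.png

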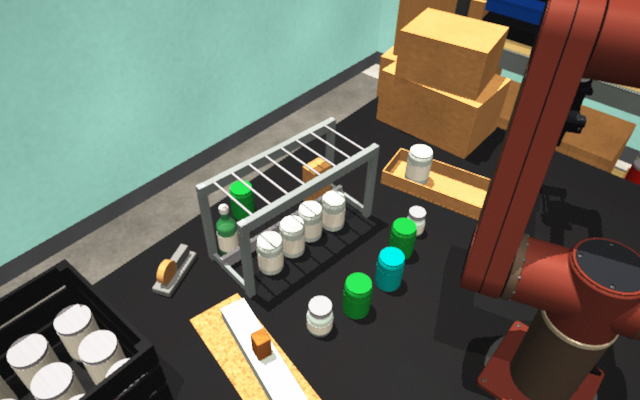

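The rack's beam shows at about (340,190) in the scene view, with four white cans inside it. Green and turquoise decoys stand in front and one more behind, and the straightedge lies on the mat at (440,270), roughly perpendicular to the rack. Next I'll fit the rack, mat and can poses.

```bash
cat > fit.py <<'E'
from h import *
from scipy.optimize import minimize
def box(x0,x1,y0,y1,z0,z1): return np.array([[x,y,z] for x in(x0,x1) for y in(y0,y1) for z in(z0,z1)])
rackB=[box(a-.009,a+.009,b-.009,b+.009,0,.25) for a in(-.106,.055) for b in(-.21,.21)]+[box(-.115,-.097,-.219,.219,.22,.25),box(.046,.064,-.219,.219,.22,.25),box(0,.015,-.215,.215,0,.04)]
matB=[box(-.065,.065,-.18,.18,0,.005)]
seB=[box(-.03,.03,-.15,.15,0.005,.045),box(-.016,.016,-.017,.017,.045,.107)]
def place(B,p):
    r=R.from_euler('z',p[2]).as_matrix(); return [b@r.T+[p[0],p[1],0] for b in B]
def sil(c,B):
    im=np.zeros((400,640),np.uint8)
    for b in B:
        q=np.array([proj(c,v) for v in b]); cv2.fillConvexPoly(im,np.round(cv2.convexHull(q.astype(np.float32))*16).astype(np.int32),1,shift=4)
    return im>0
def fit(B,p0,masks,extra=None):
    def cost(p):
        s=0
        for c,m in masks.items():
            q=sil(c,place(B,p)); 
            if extra: q&=~extra[c]
            s+=1-(q&m).sum()/((q|m).sum()+1)
        return s
    best=None
    for dy in (-.1,0,.1):
        x0=np.array(p0)+[0,0,dy]
        r=minimize(cost,x0,method="Nelder-Mead",options=dict(initial_simplex=x0+np.array([[0,0,0],[.02,0,0],[0,.02,0],[0,0,.08]]),maxiter=120))
        if best is None or r.fun<best.fun: best=r
    return best
E
python3 - <<'E'
from fit import *
ims={c:read_camera(c) for c in("scene","side")}
M={t:{} for t in("rack","mat","straightedge")}
for c in ims:
    for t in M:
        r=masks_of(c,t); 
        print(c,t,[(round(k["p"],2),np.round(k["position"]).tolist(),int(k["pixels"].sum())) for k in r[:3]])
        g={"rack":(315,215),"mat":(438,270) if c=="scene" else (255,360),"straightedge":(440,270) if c=="scene" else (265,355)}[t]
        r=[k for k in r if np.hypot(*(np.array(k["position"])-g))<60]
        if r: M[t][c]=r[0]["pixels"]>0
out={}
out["rack"]=fit(rackB,[.71,.035,0],M["rack"])
out["mat"]=fit(matB,[.49,.373,1.57],M["mat"],M["straightedge"] if M["straightedge"].keys()>=M["mat"].keys() else None)
out["straightedge"]=fit(seB,[.475,.365,1.57],M["straightedge"])
for t,r in out.items(): print(t,np.round(r.x,3),round(r.fun,2))
for c,im in ims.items():
    im=im[:,:,::-1].copy()
    for t,B,col in(("rack",rackB,(0,0,255)),("mat",matB,(255,0,0)),("straightedge",seB,(255,0,255))):
        for b in place(B,out[t].x):
            q=np.array([proj(c,v) for v in b])
            for i in range(8):
                for j in (i^1,i^2,i^4):
                    if j>i: cv2.line(im,tuple(map(int,q[i])),tuple(map(int,q[j])),col,1)
    cv2.imwrite(f"pics/{c}1.png",im)
a=cv2.imread("pics/scene1.png")[120:340,220:520];b=cv2.imread("pics/side1.png")[110:400,180:450]
cv2.imwrite("pics/ov.png",np.hstack([cv2.resize(a,(400,293)),cv2.resize(b,(400,430))[:293] if 0 else cv2.resize(b,(400,293))]))
np.savez("fit.npz",**{t:r.x for t,r in out.items()})
E
```

```text
scene rack [(0.6, [322.0, 219.0], 4980)]
scene mat [(0.87, [433.0, 290.0], 2702), (0.27, [329.0, 233.0], 501)]
scene straightedge [(0.86, [438.0, 269.0], 2405)]
side rack [(0.9, [282.0, 193.0], 7953)]
side mat [(0.61, [232.0, 356.0], 3405)]
side straightedge [(0.77, [260.0, 354.0], 3441)]Traceback (most recent call last):
  File "<stdin>", line 12, in <module>
  File "fit.py", line 25, in fit
    r=minimize(cost,x0,method="Nelder-Mead",options=dict(initial_simplex=x0+np.array([[0,0,0],[.02,0,0],[0,.02,0],[0,0,.08]]),maxiter=120))
    res = _minimize_neldermead(fun, x0, args, callback, bounds=bounds,
                               **options)
    fxr = func(xr)
    fx = function(np.copy(x), *(wrapper_args + args))
  File "fit.py", line 18, in cost
    q=sil(c,place(B,p));
  File "fit.py", line 12, in sil
    q=np.array([proj(c,v) for v in b]); cv2.fillConvexPoly(im,np.round(cv2.convexHull(q.astype(np.float32))*16).astype(np.int32),1,shift=4)
                ~~~~^^^^^
  File "h.py", line 14, in proj
    m=camera_model(c); f=200/np.tan(np.radians(m["vertical_fov"])/2)
ValueError: time passes only in moves, steps and waits
```

```bash
sed -i 's/=camera_model(c); f/=CM(c); f/' h.py; cat >> h.py <<'E'
_c={}
def CM(c,fresh=False):
    if fresh or c not in _c: _c[c]=camera_model(c)
    return _c[c]
E
cat > go.py <<'E'
from fit import *
ims={c:read_camera(c) for c in("scene","side")}
M={t:{} for t in("rack","mat","straightedge")}
for c in ims:
    for t in M:
        r=masks_of(c,t)
        g={"rack":(315,215),"mat":(438,270) if c=="scene" else (255,360),"straightedge":(440,270) if c=="scene" else (265,355)}[t]
        r=[k for k in r if np.hypot(*(np.array(k["position"])-g))<60]
        if r: M[t][c]=r[0]["pixels"]>0
out={}
out["rack"]=fit(rackB,[.71,.035,0],M["rack"])
out["mat"]=fit(matB,[.49,.373,1.57],M["mat"],M["straightedge"] if M["straightedge"].keys()>=M["mat"].keys() else None)
out["straightedge"]=fit(seB,[.475,.365,1.57],M["straightedge"])
for t,r in out.items(): print(t,np.round(r.x,3),round(r.fun,2))
for c,im in ims.items():
    im=im[:,:,::-1].copy()
    for t,B,col in(("rack",rackB,(0,0,255)),("mat",matB,(255,0,0)),("straightedge",seB,(255,0,255))):
        for b in place(B,out[t].x):
            q=np.array([proj(c,v) for v in b])
            for i in range(8):
                for j in (i^1,i^2,i^4):
                    if j>i: cv2.line(im,tuple(map(int,q[i])),tuple(map(int,q[j])),col,1)
    cv2.imwrite(f"pics/{c}1.png",im)
a=cv2.imread("pics/scene1.png")[120:340,220:520];b=cv2.imread("pics/side1.png")[110:400,180:450]
cv2.imwrite("pics/ov.png",np.hstack([cv2.resize(a,(400,293)),cv2.resize(b,(400,430))[:293] if 0 else cv2.resize(b,(400,430))[:293]]))
cv2.imwrite("pics/ov.png",np.hstack([cv2.copyMakeBorder(cv2.resize(a,(400,293)),0,137,0,0,0),cv2.resize(b,(400,430))]))
np.savez("fit.npz",**{t:r.x for t,r in out.items()})
E
python3 go.py
```

```text
rack [ 0.712  0.037 -0.117] 0.56
mat [0.49  0.379 1.359] 0.17
straightedge [0.474 0.368 1.276] 0.12
```

View pics/ov.png

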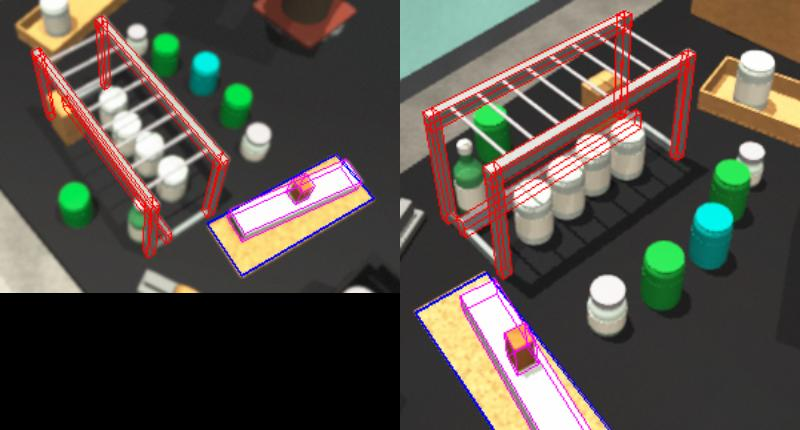

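The overlay fits well: the rack, mat and straightedge outlines match to within a few pixels. Next I'll work out the leaned pre-grasp pose.

```bash
cat >> h.py <<'E'
def Rt(yaw,lean):
    u=np.array([np.cos(yaw),np.sin(yaw),0]); y=np.array([np.sin(yaw),-np.cos(yaw),0])
    z=np.sin(lean)*u-np.cos(lean)*np.array([0,0,1]); return np.c_[np.cross(y,z),y,z]
def delta(hp,yaw,lean,back=0.):
    """units to bring grasp point to hp, retreated by back along tool z"""
    s=get_state(); T=Rt(yaw,lean); tgt=np.array(hp)+T[:,2]*(.019-back)
    rv=R.from_matrix(T@Rm(s["ee_rot"]).T).as_rotvec()
    print("t",round(s["t"],2),"shift u",np.round((tgt-s["tcp_pos"])/.05,2),"rot u",np.round(rv/.15,2),"tcp",np.round(s["tcp_pos"],3),"F",np.round(s["contact_force"],1),"M",np.round(s["wrist_torque"],2),"open",np.round(s["opening"],4))
E
python3 -c "
from h import *
delta([.474,.368,.081],1.276,.6,.10)"
```

```text
t 2.0 shift u [ 3.94 17.82 -1.49] rot u [ 3.11 -2.7   5.43] tcp [ 0.264 -0.567  0.223] F [ 0.4  0.3 -0.5] M [ 0.05 -0.01  0.01] open 0.087
```

```bash
python3 -m jog '1 .4 .6 .5 0 0 0;1 .4 .75 .5 0 0 0;1 .4 .85 0 0 0 0;1 .4 .9 0 0 0 0;1 .3 .9 0 0 0 0;1 .3 .9 0 0 0 0;1 .2 .9 0 0 0 0;1 .2 .9 0 0 0 0;1 .2 .9 0 0 0 .5;1 .1 .9 0 0 0 .5;1 .1 .9 0 0 0 .5;1 .1 .9 0 0 0 .5'
python3 -c "
from h import *
delta([.474,.368,.081],1.276,.6,.10)"
```

```text
t: 3.5
tcp_pos: [0.4189, -0.0502, 0.2728]
ee_rot: [0.0, 0.933, 0.361, 0.0]
contact_force: [-0.4, -0.9, 0.7]
opening: 0.0871
t 3.5 shift u [ 0.84  7.49 -2.5 ] rot u [ 3.42 -2.16  3.48] tcp [ 0.419 -0.05   0.273] F [-0.4 -0.9  0.7] M [ 0.07 -0.05 -0.05] open 0.0871
```

```bash
python3 -m jog '1 .1 .8 0 .3 -.2 .3;1 .1 .8 0 .3 -.2 .3;1 .1 .8 0 .3 -.2 .3;1 .1 .8 0 .3 -.2 .3;1 .1 .8 0 .3 -.2 .3;1 .1 .8 0 .3 -.2 .3;1 .1 .8 -.2 .3 -.2 .3;1 .1 .7 -.3 .3 -.2 .3;1 0 .6 -.4 .3 -.2 .3;1 0 .4 -.4 .3 -.2 .3;1 0 .2 -.4 .3 -.1 .3;1 0 0 -.3 0 0 0'
python3 - <<'E'
from h import *
delta([.474,.368,.081],1.276,.6,.10)
m=CM("wrist"); im=read_camera("wrist"); cv2.imwrite("pics/w1.png",im[:,:,::-1])
for t,z in (("handle",.081),("straightedge",.005),("mat",0)):
    for r in landmark_of("wrist",t)[:2]: print(t,r["p"],np.round(r["position"]),np.round(onz("wrist",r["position"],z),3))
for r in masks_of("wrist","straightedge")[:1]:
    print("se mask",r["p"],r["pixels"].sum(),r["position"])
print(np.round(proj("wrist",[.474,.368,.081])))
E
```

```text
t: 5.0
tcp_pos: [0.4582, 0.3232, 0.171]
ee_rot: [-0.172, 0.779, 0.557, 0.23]
contact_force: [-0.2, 0.8, -0.5]
opening: 0.0871
t 5.0 shift u [ 0.05  0.02 -0.46] rot u [ 0.09 -0.11  0.21] tcp [0.458 0.323 0.171] F [-0.2  0.8 -0.5] M [-0.35  0.04 -0.05] open 0.0871
handle 0.73 [324. 206.] [0.477 0.365 0.081]
straightedge 0.98 [324. 222.] [0.479 0.368 0.005]
se mask 0.88 14807 [328.2, 211.6]
[320. 205.]
```

View pics/w1.png

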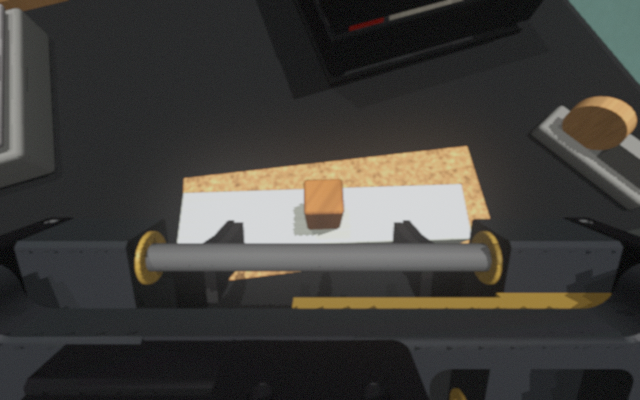

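The wrist picture shows the handle at (324,205), centred between the fingers, so I'll go in along the tool axis.

```bash
python3 -m jog '1 .09 -.02 -.46 .09 -.11 .21;1 .08 .27 -.41 0 0 0;1 .08 .27 -.41 0 0 0;1 .08 .27 -.41 0 0 0;1 .08 .27 -.41 0 0 0;1 0 0 0 0 0 0' 60
python3 -c "
from h import *
delta([.476,.366,.081],1.276,.6)"
```

```text
t: 6.0
tcp_pos: [0.479, 0.3769, 0.0672]
ee_rot: [-0.176, 0.767, 0.57, 0.238]
contact_force: [0.4, -0.5, 0.2]
opening: 0.087
t 6.0 shift u [ 0.   -0.01 -0.04] rot u [-0.    0.01 -0.01] tcp [0.479 0.377 0.067] F [ 0.4 -0.5  0.2] M [-0.35  0.01  0.02] open 0.087
```

```bash
python3 -m jog '0 0 0 0 0 0 0;0 0 0 0 0 0 0;0 0 0 0 0 0 0;0 0 0 0 0 0 0;0 0 0 0 0 0 0;0 0 0 0 0 0 0' 60
python3 -m jog '0 0 0 .2 0 0 0;0 0 0 .4 0 0 0;0 0 0 .6 0 0 0;0 0 0 .8 0 0 0;0 0 0 .6 0 0 0;0 0 0 .4 0 0 0;0 0 0 0 0 0 0'
python3 - <<'E'
from h import *
delta([.476,.366,.226],1.276,.6)
# carry: above front-of-rack start point
rk=np.array([.712,.037]);u=np.array([np.cos(-.117),np.sin(-.117)])
p=rk-.187*u
delta([*p,.226],-.117,.6)
delta([*p,.080],-.117,.6)
for c in("scene","side"): cv2.imwrite(f"pics/{c}2.png",read_camera(c)[:,:,::-1])
for r in landmark_of("side","can1")[:8]: print(round(r["p"],2),np.round(onz("side",r["position"],0),3))
a=cv2.imread("pics/scene2.png")[100:340,220:540];b=cv2.imread("pics/side2.png")[100:400,180:500]
cv2.imwrite("pics/v2.png",np.hstack([cv2.resize(a,(400,300)),cv2.resize(b,(400,375))[:300]]))
E
```

```text
t: 6.75
tcp_pos: [0.4793, 0.3764, 0.0675]
ee_rot: [-0.176, 0.767, 0.569, 0.238]
contact_force: [-0.3, -0.2, 0.9]
opening: 0.0346
t: 7.62
tcp_pos: [0.4799, 0.3765, 0.2189]
ee_rot: [-0.175, 0.767, 0.569, 0.239]
contact_force: [0.6, 0.7, -5.6]
opening: 0.0338
t 7.62 shift u [-0.02 -0.01 -0.17] rot u [-0.01  0.03 -0.  ] tcp [0.48  0.377 0.219] F [ 0.6  0.7 -5.6] M [-0.82  0.22  0.03] open 0.0338
t 7.62 shift u [ 1.14 -6.38 -0.17] rot u [ 0.02  0.03 -9.29] tcp [0.48  0.377 0.219] F [ 0.6  0.7 -5.6] M [-0.82  0.22  0.03] open 0.0338
t 7.62 shift u [ 1.14 -6.38 -3.09] rot u [ 0.02  0.03 -9.29] tcp [0.48  0.377 0.219] F [ 0.6  0.7 -5.6] M [-0.82  0.22  0.03] open 0.0338
0.88 [0.418 0.112 0.   ]
0.72 [ 0.64  -0.058  0.   ]
0.69 [ 0.431 -0.113  0.   ]
0.67 [0.4 0.  0. ]
0.65 [0.862 0.062 0.   ]
0.47 [0.557 0.3   0.   ]
```

View pics/v2.png

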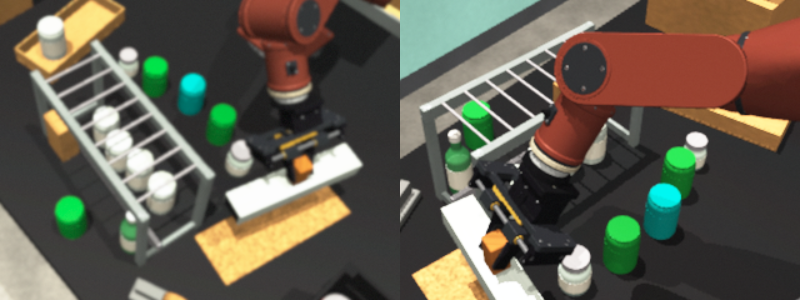

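```bash
python3 -m jog '0 -.3 -.3 0 0 0 -.4;0 -.3 -.5 0 0 0 -.7;0 -.2 -.5 0 0 0 -.8;0 -.2 -.6 0 0 0 -.8;0 0 -.6 0 0 0 -.8;0 0 -.6 0 0 0 -.8;0 0 -.6 0 0 0 -.8;0 0 -.6 0 0 0 -.8;0 0 -.6 0 0 0 -.8;0 0 -.6 0 0 0 -.8;0 0 -.5 0 0 0 -.8;0 .2 -.4 0 0 0 -.8'
python3 - <<'E'
from h import *
rk=np.array([.712,.037]);u=np.array([np.cos(-.117),np.sin(-.117)])
p=rk-.187*u
delta([*p,.080],-.117,.6)
E
```

```text
t: 9.28
tcp_pos: [0.4379, 0.0556, 0.215]
ee_rot: [0.014, 0.955, -0.045, 0.294]
contact_force: [-0.1, -0.4, -5.3]
opening: 0.0338
t 9.28 shift u [ 1.98  0.04 -3.01] rot u [ 0.01 -0.02 -0.16] tcp [0.438 0.056 0.215] F [-0.1 -0.4 -5.3] M [0.1  0.85 0.01] open 0.0338
```

```bash
python3 -m jog '0 .4 0 0 0 0 -.16;0 .6 0 0 0 0 0;0 .6 0 0 0 0 0;0 .4 0 0 0 0 0;0 .2 0 -.3 0 0 0;0 0 0 -.5 0 0 0;0 0 0 -.5 0 0 0;0 0 0 -.5 0 0 0;0 0 0 -.3 0 0 0;0 0 0 -.3 0 0 0;0 0 0 -.2 0 0 0;0 0 0 0 0 0 0'
python3 - <<'E'
from h import *
rk=np.array([.712,.037]);u=np.array([np.cos(-.117),np.sin(-.117)])
p=rk-.175*u
delta([*p,.078],-.117,.6)
for c in("scene","side"): cv2.imwrite(f"pics/{c}3.png",read_camera(c)[:,:,::-1])
a=cv2.imread("pics/scene3.png")[100:340,220:540];b=cv2.imread("pics/side3.png")[100:400,180:500]
cv2.imwrite("pics/v3.png",np.hstack([cv2.resize(a,(400,300)),cv2.resize(b,(400,375))[:300]]))
E
```

```text
t: 10.78
tcp_pos: [0.5477, 0.0564, 0.0852]
ee_rot: [0.018, 0.954, -0.054, 0.294]
contact_force: [0.4, -0.4, -5.3]
opening: 0.0336
t 10.78 shift u [ 0.02 -0.01 -0.46] rot u [ 0.01 -0.02 -0.03] tcp [0.548 0.056 0.085] F [ 0.4 -0.4 -5.3] M [ 0.14  0.87 -0.06] open 0.0336
```

View pics/v3.png

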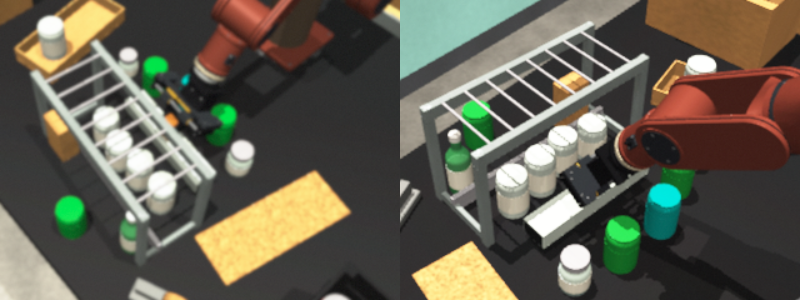

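```bash
python3 -m jog '0 0 0 -.2 0 0 0;0 0 0 -.15 0 0 0;0 0 0 -.05 0 0 0;0 0 0 0 0 0 0'
python3 -m jog '0 .15 -.018 0 0 0 0;0 .15 -.018 0 0 0 0;0 .15 -.018 0 0 0 0;0 .1 -.012 0 0 0 0;0 .1 -.012 0 0 0 0;0 .1 -.012 0 0 0 0;0 .1 -.012 0 0 0 0;0 .1 -.012 0 0 0 0;0 .1 -.012 0 0 0 0;0 .1 -.012 0 0 0 0;0 .1 -.012 0 0 0 0'
python3 - <<'E'
from h import *
rk=np.array([.712,.037]);u=np.array([np.cos(-.117),np.sin(-.117)])
delta([*(rk-.096*u),.078],-.117,.6)
E
```

```text
t: 11.38
tcp_pos: [0.5491, 0.0564, 0.0671]
ee_rot: [0.018, 0.954, -0.053, 0.295]
contact_force: [-0.3, 0.9, -4.5]
opening: 0.0335
t: 12.75
tcp_pos: [0.6097, 0.0492, 0.0658]
ee_rot: [0.018, 0.954, -0.053, 0.293]
contact_force: [-16.4, 1.6, 4.4]
opening: 0.0334
t 12.75 shift u [ 0.35 -0.04 -0.07] rot u [ 0.01 -0.03 -0.03] tcp [0.61  0.049 0.066] F [-16.4   1.6   4.4] M [0.47 2.48 0.18] open 0.0334
```

```bash
python3 -m jog '0 0 0 .06 0 0 0'; python3 -m jog '0 0 0 0 0 0 0'; python3 -m jog '0 .06 -.007 0 0 0 0;0 .06 -.007 0 0 0 0'
python3 - <<'E'
from h import *
rk=np.array([.712,.037]);u=np.array([np.cos(-.117),np.sin(-.117)])
delta([*(rk-.096*u),.078],-.117,.6)
cv2.imwrite("pics/scene4.png",read_camera("scene")[:,:,::-1])
cv2.imwrite("pics/side4.png",read_camera("side")[:,:,::-1])
a=cv2.imread("pics/scene4.png")[140:290,230:400];b=cv2.imread("pics/side4.png")[150:300,200:390]
cv2.imwrite("pics/v4.png",np.hstack([cv2.resize(a,(400,353)),cv2.resize(b,(400,316))[:353] if 0 else cv2.copyMakeBorder(cv2.resize(b,(400,316)),0,37,0,0,0)]))
E
```

```text
t: 12.88
tcp_pos: [0.6099, 0.049, 0.0684]
ee_rot: [0.018, 0.954, -0.053, 0.293]
contact_force: [-2.4, 0.3, -7.1]
opening: 0.0335
t: 13.0
tcp_pos: [0.6099, 0.049, 0.0686]
ee_rot: [0.018, 0.954, -0.053, 0.293]
contact_force: [-6.1, 1.0, -5.4]
opening: 0.0338
t: 13.25
tcp_pos: [0.6153, 0.0485, 0.0685]
ee_rot: [0.018, 0.954, -0.054, 0.293]
contact_force: [-13.6, 1.8, 0.9]
opening: 0.0332
t 13.25 shift u [ 0.24 -0.03 -0.12] rot u [ 0.01 -0.03 -0.03] tcp [0.615 0.048 0.068] F [-13.6   1.8   0.9] M [0.43 2.44 0.12] open 0.0332
```

View pics/v4.png

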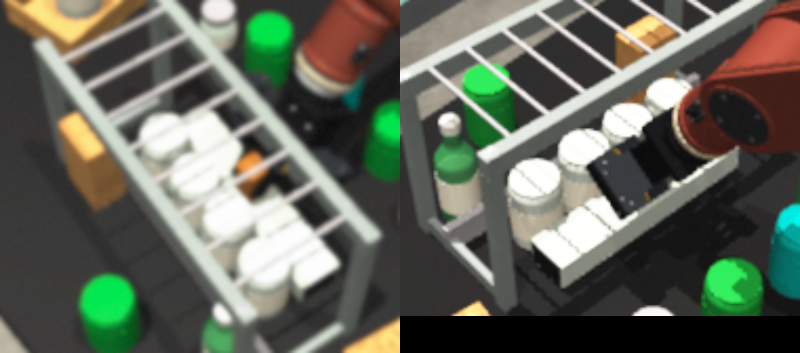

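```bash
python3 -m jog '0 .04 -.005 .02 0 0 0;0 .04 -.005 .02 0 0 0'; python3 -m jog '0 .03 -.004 0 0 0 0;0 .03 -.004 0 0 0 0';python3 -m jog '0 .03 -.004 0 0 0 0'
```

```text
t: 13.6
tcp_pos: [0.6184, 0.0479, 0.0692]
ee_rot: [0.018, 0.955, -0.054, 0.292]
contact_force: [-8.8, 2.0, -8.9]
opening: 0.0339
t: 13.85
tcp_pos: [0.6214, 0.0475, 0.0691]
ee_rot: [0.018, 0.955, -0.054, 0.292]
contact_force: [-8.8, 1.9, -6.2]
opening: 0.0336
t: 13.98
tcp_pos: [0.6229, 0.0473, 0.0691]
ee_rot: [0.018, 0.955, -0.054, 0.292]
contact_force: [-9.4, 0.7, -6.3]
opening: 0.0337
```

```bash
for i in 1 2; do python3 -m jog '0 .03 -.004 0 0 0 0'|grep -E "tcp|force"; done
```

```text
tcp_pos: [0.6244, 0.0471, 0.0691]
contact_force: [-8.4, 1.1, -6.2]
tcp_pos: [0.6259, 0.0468, 0.0691]
contact_force: [-8.7, 1.6, -6.6]
```

```bash
python3 -m jog '0 .02 -.002 0 0 0 0'|grep -E "tcp|force";python3 -m jog '0 .02 -.002 0 0 0 0'|grep -E "tcp|force";python3 -m jog '0 .02 -.002 0 0 0 0'|grep -E "tcp|force"
```

```text
tcp_pos: [0.6269, 0.0467, 0.0691]
contact_force: [-8.7, 0.8, -6.7]
tcp_pos: [0.6278, 0.0467, 0.0691]
contact_force: [-11.1, 1.8, -5.3]
tcp_pos: [0.628, 0.0466, 0.0687]
contact_force: [-22.2, 2.1, 5.4]
```

```bash
python3 -m jog '0 .02 -.002 0 0 0 0'|grep -E "tcp|force"
```

```text
tcp_pos: [0.6282, 0.0466, 0.0686]
contact_force: [-33.1, 2.0, 15.9]
```

The second call overshot to 33 N at the wrist, so I'm backing off at once.

```bash
python3 -m jog '0 -.025 .003 .02 0 0 0'|grep -E "tcp|force";python3 -m jog '0 0 0 0 0 0 0'|grep -E "tcp|force"
```

```text
tcp_pos: [0.6279, 0.0467, 0.0696]
contact_force: [-6.2, 0.2, -10.2]
tcp_pos: [0.628, 0.0466, 0.0696]
contact_force: [-10.7, 0.7, -5.5]
```

```bash
python3 -m jog '0 .012 -.001 0 0 0 0'|grep -E "tcp|force";python3 -m jog '0 0 0 0 0 0 0'|grep -E "tcp|force"
```

```text
tcp_pos: [0.6281, 0.0466, 0.0693]
contact_force: [-18.9, 1.9, 0.2]
tcp_pos: [0.6281, 0.0466, 0.0693]
contact_force: [-15.0, 1.5, -2.8]
```

```bash
python3 -m jog '0 .005 0 0 0 0 0;0 0 0 0 0 0 0;0 0 0 0 0 0 0;0 0 0 0 0 0 0'|grep -E "tcp|force"
python3 - <<'E'
from h import *
from fit import *
rk=np.array([.712,.037,-.117]); r2=R.from_euler('z',rk[2]).as_matrix()
delta([*(rk[:2]-.096*r2[:2,0]),.078],-.117,.6)
for c in ("scene","side"):
    im=read_camera(c)[:,:,::-1].copy()
    for r in landmark_of(c,"can1"):
        p=onz(c,r["position"],0); q=r2.T@(p-[*rk[:2],0])
        if abs(q[1])<.17 and -.12<q[0]<.03: print(c,round(r["p"],2),np.round(q,3))
    sc=4; big=cv2.resize(im,None,fx=sc,fy=sc,interpolation=cv2.INTER_CUBIC)
    def L(P,col):
        pts=np.array([(proj(c,r2@np.array(v)+[rk[0],rk[1],0])+.5)*sc for v in P],np.int32); cv2.polylines(big,[pts],False,col,1)
    L([[0,-.215,.04],[0,.215,.04]],(0,0,255)); L([[0,-.15,.1],[0,.15,.1]],(0,0,255)); L([[-.066,-.15,.1],[-.066,.15,.1]],(255,0,0))
    x0,y0=(235,145) if c=="scene" else (225,160)
    cv2.imwrite(f"pics/{c}5.png",big[y0*sc:(y0+130)*sc,x0*sc:(x0+150)*sc])
E
```

```text
tcp_pos: [0.6281, 0.0466, 0.0693]
contact_force: [-17.1, 1.2, -0.7]
t 15.72 shift u [-0.02  0.01 -0.14] rot u [ 0.01 -0.07 -0.03] tcp [0.628 0.047 0.069] F [-17.1   1.2  -0.7] M [0.38 3.36 0.05] open 0.0337
scene 0.8 [-0.031 -0.036  0.   ]
scene 0.76 [-0.032 -0.116  0.   ]
scene 0.59 [-0.027  0.025  0.   ]
scene 0.56 [-0.035  0.099  0.   ]
side 0.89 [-0.03   0.031  0.   ]
side 0.77 [-0.02   0.109  0.   ]
```

View pics/scene5.png

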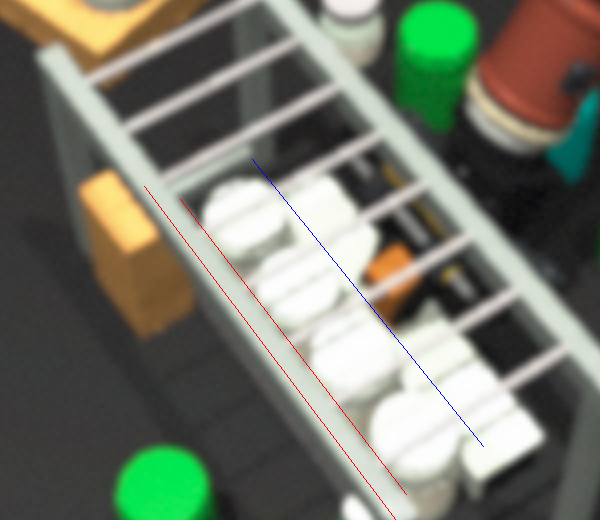

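The four can tops lie in one line parallel to the stop, within about 1 mm. The wrist yaw moment is near zero at 17 N, so the press is balanced. Now I'll draw back and lift.

```bash
python3 -m jog '0 -.1 .012 0 0 0 0;0 -.2 .024 0 0 0 0;0 -.3 .035 0 0 0 0;0 -.3 .035 0 0 0 0;0 -.3 .035 0 0 0 0;0 -.3 .035 0 0 0 0;0 -.1 .012 .2 0 0 0;0 0 0 .5 0 0 0;0 0 0 .6 0 0 0;0 0 0 .6 0 0 0;0 0 0 .6 0 0 0;0 0 0 .5 0 0 0'
python3 -m jog '0 -.3 0 .1 0 0 0;0 -.6 0 0 0 0 0;0 -.6 0 0 0 0 0;0 -.5 0 0 0 0 0;0 -.2 .2 0 0 0 .4'
python3 - <<'E'
from h import *
delta([.490,.379,.222],1.359,.6)
E
```

```text
t: 17.42
tcp_pos: [0.5533, 0.0559, 0.2264]
ee_rot: [0.017, 0.953, -0.053, 0.297]
contact_force: [-0.1, 1.2, -5.2]
opening: 0.0334
t: 18.05
tcp_pos: [0.442, 0.0662, 0.2293]
ee_rot: [0.008, 0.955, -0.024, 0.297]
contact_force: [-0.4, 0.5, -4.2]
opening: 0.0338
t 18.05 shift u [ 1.01  6.47 -0.46] rot u [-0.    0.03  9.4 ] tcp [0.442 0.066 0.229] F [-0.4  0.5 -4.2] M [0.04 0.79 0.03] open 0.0338
```

```bash
python3 -m jog '0 0 .4 0 0 0 .8;0 0 .6 0 0 0 .8;0 0 .6 0 0 0 .8;0 0 .6 0 0 0 .8;0 0 .6 0 0 0 .8;0 0 .6 0 0 0 .8;0 0 .6 0 0 0 .8;0 .1 .6 0 0 0 .8;0 .2 .6 0 0 0 .8;0 .2 .5 0 0 0 .8;0 .2 .4 0 0 0 .8;0 .3 .3 0 0 0 .6'
python3 -m jog '0 0 0 0 0 0 0'|grep XX
python3 - <<'E'
from h import *
delta([.490,.379,.0862],1.359,.6)
E
```

```text
t: 19.55
tcp_pos: [0.4938, 0.3864, 0.2295]
ee_rot: [-0.185, 0.742, 0.602, 0.232]
contact_force: [0.7, 0.7, -5.0]
opening: 0.0337
t 19.68 shift u [-0.05  0.07 -3.18] rot u [-0.    0.03  0.01] tcp [0.495 0.386 0.229] F [ 0.3 -0.3 -5.1] M [-0.81  0.1   0.02] open 0.0336
```

```bash
python3 -m jog '0 -.05 .07 -.3 0 0 0;0 0 0 -.5 0 0 0;0 0 0 -.6 0 0 0;0 0 0 -.6 0 0 0;0 0 0 -.5 0 0 0;0 0 0 -.3 0 0 0;0 0 0 -.2 0 0 0;0 0 0 -.1 0 0 0;0 0 0 -.05 0 0 0;0 0 0 0 0 0 0'
python3 - <<'E'
from h import *
delta([.490,.379,.0832],1.359,.6)
E
```

```text
t: 20.92
tcp_pos: [0.4908, 0.3894, 0.0715]
ee_rot: [-0.185, 0.743, 0.6, 0.232]
contact_force: [-0.9, -0.1, -5.0]
opening: 0.0339
t 20.93 shift u [ 0.03  0.   -0.08] rot u [-0.01  0.02  0.01] tcp [0.491 0.389 0.072] F [-0.9 -0.1 -5. ] M [-0.77  0.05 -0.05] open 0.0339
```

```bash
for i in 1 2; do python3 -m jog '0 0 0 -.03 0 0 0;0 0 0 0 0 0 0'|grep -E "tcp|force"; done
```

```text
tcp_pos: [0.4906, 0.3894, 0.0697]
contact_force: [-0.1, 0.0, -5.7]
tcp_pos: [0.4903, 0.3893, 0.0679]
contact_force: [0.1, 1.1, -4.5]
```

```bash
python3 -m jog '0 0 0 -.02 0 0 0;0 0 0 0 0 0 0'|grep -E "tcp|force"; python3 -m jog '0 0 0 -.01 0 0 0;0 0 0 0 0 0 0'|grep -E "tcp|force"
```

```text
tcp_pos: [0.4906, 0.3895, 0.0676]
contact_force: [-2.9, -2.8, 1.2]
tcp_pos: [0.4906, 0.3896, 0.0676]
contact_force: [-4.8, -4.8, 6.1]
```

```bash
python3 -m jog '.5 0 0 0 0 0 0;.8 0 0 0 0 0 0;1 0 0 0 0 0 0;1 0 0 0 0 0 0;1 0 0 0 0 0 0;1 -.06 -.27 .41 0 0 0;1 -.06 -.27 .41 0 0 0;1 -.06 -.27 .41 0 0 0;1 -.06 -.27 .41 0 0 0;1 0 0 .5 0 0 0;1 0 0 .5 0 0 0;1 0 0 .5 0 0 0' 20
python3 -m jog '1 -.3 -.8 0 0 0 0;1 -.3 -.8 0 0 0 0;1 -.3 -.8 0 0 0 0;1 -.3 -.8 0 0 0 0;1 0 0 0 0 0 0'
sed -i 's/\[.71,.035,0\],M/[.71,.035,-.117],M/' go.py; python3 go.py
python3 - <<'E'
from h import *
rk=np.array([.712,.037]);r2=R.from_euler('z',-.117).as_matrix()[:2,:2]
for c in ("scene","side"):
    for t in("can1","jar","smalljar","bottle","carton","traycan"):
        for r in landmark_of(c,t):
            p=onz(c,r["position"],0)[:2]
            if t!="can1": print(c,t,round(r["p"],2),np.round(p,3)); continue
            q=r2.T@(p-rk)
            if abs(q[1])<.17 and -.12<q[0]<.05: print(c,round(r["p"],2),np.round(q,3))
E
```

```text
t: 23.42
tcp_pos: [0.4783, 0.3352, 0.2244]
ee_rot: [-0.185, 0.743, 0.6, 0.231]
contact_force: [-0.5, -0.5, -0.6]
opening: 0.0869
t: 24.05
tcp_pos: [0.4186, 0.1732, 0.2235]
ee_rot: [-0.184, 0.745, 0.598, 0.232]
contact_force: [0.2, 0.8, 0.4]
opening: 0.0869
rack [ 0.712  0.036 -0.115] 0.59
mat [0.492 0.378 1.357] 0.19
straightedge [0.484 0.381 1.36 ] 0.13
scene 0.87 [-0.043  0.108]
scene 0.74 [-0.035 -0.04 ]
scene 0.64 [-0.035  0.024]
scene 0.6 [-0.038 -0.114]
scene smalljar 0.73 [ 0.449 -0.198]
scene bottle 0.78 [0.781 0.192]
scene carton 0.83 [ 0.737 -0.117]
scene traycan 0.7 [ 0.559 -0.392]
scene traycan 0.46 [0.498 0.386]
side 0.95 [-0.023  0.107]
side 0.89 [-0.031 -0.094]
side 0.64 [-0.025 -0.036]
side 0.6 [-0.039  0.036]
side jar 0.88 [0.444 0.215]
side smalljar 0.89 [ 0.458 -0.207]
side bottle 0.72 [0.788 0.198]
side traycan 0.48 [ 0.577 -0.408]
```

View pics/ov.png

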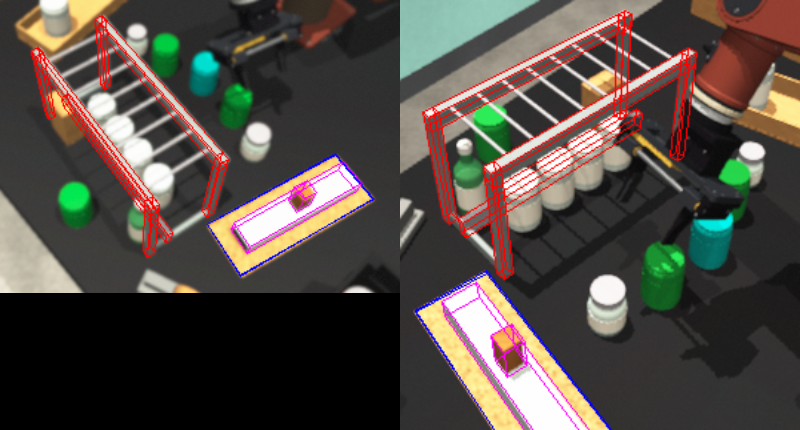

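The straightedge lies flat and centred on its mat (magenta inside blue), and the other goods haven't moved. One closer check of the cans before handing in.

```bash
python3 - <<'E'
from fit import *
rk=np.array([.712,.0365,-.116]); r2=R.from_euler('z',rk[2]).as_matrix()
th=np.linspace(0,2*np.pi,24,endpoint=False)
cyl=np.array([[.033*np.cos(a),.033*np.sin(a),z] for a in th for z in(0,.1)])
mk={};big={}
for c in ("scene","side"):
    im=read_camera(c)[:,:,::-1]; big[c]=cv2.resize(im,None,fx=4,fy=4,interpolation=cv2.INTER_CUBIC)
    mk[c]=[r["pixels"]>0 for r in masks_of(c,"can1") if r["p"]>.3]
for y in(-.114,-.038,.038,.114):
    g=r2@[-.033,y,0]+[rk[0],rk[1],0]
    use={}
    for c in mk:
        s=sil(c,[cyl+g]); b=max(mk[c],key=lambda m:(m&s).sum()); 
        if (b&s).sum()>.4*s.sum(): use[c]=b
    def cost(p): return sum(1-(lambda s:(s&m).sum()/(s|m).sum())(sil(c,[cyl+[p[0],p[1],0]])) for c,m in use.items())
    r=minimize(cost,g[:2],method="Nelder-Mead",options=dict(initial_simplex=g[:2]+np.array([[0,0],[.01,0],[0,.01]])))
    q=r2.T@(np.r_[r.x,0]-[rk[0],rk[1],0]); print(list(use),np.round(q[:2],4),round(r.fun,2))
b=big["side"][150*4:290*4,215*4:365*4]; 
cv2.imwrite("pics/side6.png",b)
E
```

```text
['scene', 'side'] [-0.0361 -0.1107] 0.98
['scene', 'side'] [-0.0325 -0.0405] 0.78
['scene', 'side'] [-0.0333  0.0376] 0.6
['scene', 'side'] [-0.0352  0.1126] 0.59
```

View pics/side6.png

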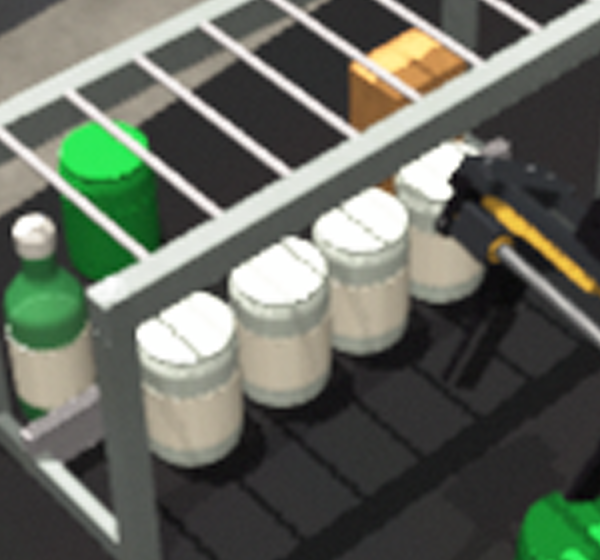

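The cans stand upright in a straight row: their base points (192,465), (280,405), (362,353) and (437,302) are collinear. The fit puts them at x of about -33 to -36 mm. Handing in.

```bash
python3 -c "
from h import *
print(finish_job())"
```

```text
the job is handed in; nothing more can be done
None
```

I pushed the four cans back against the rear stop with the straightedge, laid it back on its mat and handed the job in. No verdict was reported. I went over your 25 N limit once, briefly.

**Pushing:** I gripped the handle at 60 N with the hand leaning back about 34°. The cans slid at about 9 N. I then held the row at 15–17 N for about half a second, a little under the 10 N extra you asked for. The near-zero wrist yaw moment showed the push was even along the row.

**Over the limit:** One press step went too far, and the wrist force read about 33 N for one step (1/8 s). I backed off at once. Part of that was sliding and table friction, so I estimate about 24 N reached the rack, below its 30 N limit. I could not measure the rack force directly.

**Last checks:**
- **Cans:** They stand upright in a straight row. The two-camera fit puts them at x = -36, -33, -33 and -35 mm, against the -37 mm limit. The fit is only good to a few millimetres. The network's single-camera readings scattered more, from -23 to -43 mm, so some of those fell outside the limit.
- **Straightedge:** It lies flat and released, about 8 mm from the mat's centre, with its length within 0.01 rad of the mat's.
- **Other goods:** The small jar, bottle, carton and tray can read within about 15 mm of their starting positions on the scene camera, and the jar within about 5 mm on the side camera. The green and turquoise look-alikes stand as before in the pictures.
- **Robot:** It was clear of everything, at about 24 s of the 72 s allowed.

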